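# Sweep the squeezed lemon halves into the prep board's scrap tray

### The arm

A 6-joint arm with a two-finger parallel gripper is mounted at the origin on a cart in front of the work surface, level with it; the furniture and walls round the work are solid. World frame = base frame: x ahead of the robot, y to its left, z up, the work surface at z = 0. Lengths are in m, angles in rad, forces in N, time in s.
With the tool pointing down it reaches from about 0.4 to 0.825 m from the base axis. Payload 7 kg.
Tool frame: the origin (TCP) lies between the finger pads, 19 mm behind the fingertips; this is the grasp point; z points along the fingers, y is the line along which they close (so a half turn about z gives the same grasp; the last joint's range is limited). The gripper opens to 85 mm and grips with 20 to 120 N. Pads are 22 mm wide; open, the fingers measure 114 mm over their backs; the gripper's body (76 mm by 85 mm) begins 54 mm behind the grasp point. The pads swing forward as they close: fully open they stand 13 mm farther back than shut.
Start: joints at [-0.837, 0.359, 0.012, 0, -1.224, -0.288], TCP at [0.291, -0.609, 0.25] pointing down, gripper open.
Joint ranges: [-3.07, 3.07], [-1.43, 2.12], [-1.02, 1.25], [-3.03, 1.67], [-3.05, -0], [-3.03, 3.03]. Speed limits (rad/s): [2.39, 2.39, 3.01, 3.14, 3.14, 3.14].

### API

Orientations are given as [roll, pitch, yaw] about the fixed x, y, z axes, in that order (R = Rz(yaw) Ry(pitch) Rx(roll)).
In Python, from workcell import * gives the robot as it stands. The module is installed in compiled form; this text tells all that it offers.
- The arm moves only by the shell command python3 -m creep 'ROWS' [OPENING]. ROWS is JSON, one flat list of numbers, 4 for each row, row after row: the shift along the tool's x, y, z in mm, then the turn about the tool's z in rad. A call has 1 to 8 rows; each row is the pose to reach, as a shift and turn from the pose commanded when the call began, along the tool's axes at that moment; what a row does not reach only later rows make up. A row lasts 1/8 s, in which the tool goes at most 62.5 mm and 10.7 degrees, less where a joint would pass 70% of its speed; a pose out of reach is approached as far as the arm can. A call with a gripper value outside its range is refused whole. OPENING is the opening in per cent of the stroke, from 0 (shut) to 100 (fully open), set as the call begins (- or left out, the last holds). The fingers move at their own pace and stop on an object; the grip force is fixed at half the most. Time passes only in rows, so rows that repeat a pose let the fingers close. It gives the time, the measured TCP pose, the force, the opening and the grip force at its end, in the units of the state.
- observe(): the state, without advancing time (a new reading comes with each control period).
- read_camera(name): name is "scene" or "side" or "wrist"; returns a dict with "image" (384x512x3 uint8, blue, green, red), "vfov" (degrees; the focal length in pixels is half the picture's height over the tangent of half this angle, whatever the lens; pixels are square), "cx", "cy" (the principal point, pixels), "T" (4x4, takes a point from camera to world coordinates); the wrist camera has in their place "mount" (4x4, takes a point from camera to tool coordinates, whose origin is the TCP and whose axes are the flange's). Camera axes: x right, y up, looking along -z (the intrinsics and any distortion apply to the point x, -y, -z); pixel columns grow to the right and rows downward; lengths in m; the calibration is good to about 2 mm. A picture is of the moment at which its call begins: read the wrist's pose just before it. There is no depth.
- hand_in(): hands the job in; it is judged then, once.
The state is a dict: "time_s": time; "joint_positions": joint angles; "dq": joint speeds; "joint_efforts": joint torques, N m; "eef_pos": TCP position; "tcp_rot": TCP orientation; "force": force on the tool from outside, world axes, zero at the start; "wrist_torque": the same for the moment, N m; "gripper_width": finger opening in m; "grasp_force": force on a finger pad.
Only numpy, scipy, OpenCV 4.12 (cv2) and the standard library are available. Lean on these libraries where they do the work, as an engineer would, in place of code of your own. Each camera call takes 0.05 s, during which the arm holds its last target. There are 200 camera calls.

### The job

Pull out the scrap tray under the raised chopping board by its wooden pull, sweep both squeezed lemon halves along the board and over its edge so that they drop into the tray, and push the tray home until its catch clicks and it stays fully shut. The lemon halves drip, so slide them and do not lift them off the board; leave the garlic bulb standing on the board where it is.

Things in the scene. Friction and masses are not known exactly. Their poses are not given: they have to be found in the camera images.
- station: Fixed prep station, turned a little: wooden board 200 (x) x 300 (y) x 22 mm on two side rails. Origin on the worktop under the board's centre, z up. Board top at z = 80 mm, underside 58 mm. A scrap tray slides out along +y from under the board's +y edge (y = +150 mm). Rails (x = +-78 to +-92 mm) and an end panel close the other sides. Wall cabinets hang beyond it: world x > 0.59, z > 0.45 m.
- tray (a joint): Tray travel in m: 0 shut (as at the start), 0.125 at its end stop. A sprung ball catch holds it shut: the first 6 mm take about 6 to 10 N, after that about 1.5 N of friction; it stays where it is left. Shutting it, the last 15 mm again need about 6 to 10 N, then it snaps to 0 against the stop; left short of that it is pushed back out to about 14 mm.
- tray_pull (a point): Outer end of the tray's wooden pull; axes as station, moves with the tray. Pull: block 14 mm wide (x), 32 tall (z 15 to 47 mm over the worktop), standing 27 mm out along +y from the 154 mm wide front panel. Tray shut: at station (0, 145, 31) mm, wholly below the board, so a tool pointing straight down cannot reach it; one leaning about 40 deg, in from the +y side, can.
- tray_floor (a point): Point on the tray's inner floor, under the board's centre when shut; axes as station, moves with the tray. Inside of the open-topped steel tray: x -70 to +70 mm, y -117 to +109 mm of this point, 44 mm deep (floor 9 mm, rim 53 mm over the worktop). Pulled out 0.12 m, 79 mm of the inside lies open beyond the board's edge.
- lemon_half_a: Squeezed lemon half, a yellow dome, cut face down on the board, 46 mm across, 34 mm tall, about 45 g; sides upright to about 11 mm. Origin: centre of the cut face; z out of the dome. It slides, it does not roll. It may stand nearer the board's side than the tray below is wide, and must then be steered inward.
- lemon_half_b: The other squeezed half, the same in shape and size.
- garlic_bulb: Garlic bulb, 50 mm across, 51 mm tall, standing on the board near its closed (-y) end. Origin: centre of its underside. To be left there.
There are look-alikes about, which are no part of the job. What is shaped like the lemon_half_a but purple is not meant. What is shaped like the garlic_bulb but turquoise is not meant.

How it is judged:
By the outcome, as a careful person would: the job done as asked, in the order asked, and still so for the second after the job is handed in, with the robot touching nothing.
It also fails if it takes over 72 s, if anything falls off the work surface, if the arm or the gripper's body presses on something with over 40 N, if the wrist force passes 120 N, or if a joint passes its speed limit or range.

## Working session

There is one attempt and no reset: what is moved stays moved. The work goes in short steps, Python scripts to look and compute and a shell command to move; the robot and the scene stay as the last step left them, time stands still between calls to the robot, and variables do not carry over. Pictures are saved under pics/ and viewed, at most 10 in all, crops included, and the job is handed in when it is done.

```bash
mkdir -p pics; python3 - <<'E'
from workcell import *
import cv2,numpy as np
s=observe();print({k:np.round(v,3).tolist() for k,v in s.items()})
for n in("scene","side","wrist"):
    c=read_camera(n);cv2.imwrite(f"pics/{n}0.png",c["image"])
    print(n,{k:(np.round(v,4).tolist()) for k,v in c.items() if k!="image"})
a=cv2.imread("pics/scene0.png");b=cv2.imread("pics/side0.png")
cv2.imwrite("pics/both.png",cv2.resize(np.vstack([a,b]),None,fx=.78,fy=.78))
E
```

```text
{'time_s': 0.0, 'joint_positions': [-0.837, 0.359, 0.011, -0.0, -1.224, -0.288], 'dq': [0.0, 0.0, -0.002, 0.001, -0.001, -0.001], 'joint_efforts': [-0.0, -58.332, 29.341, 6.937, -0.006, -0.0], 'eef_pos': [0.291, -0.609, 0.249], 'tcp_rot': [3.14, -0.0, -2.696], 'force': [0.087, -0.448, 0.454], 'wrist_torque': [0.013, 0.016, -0.01], 'grasp_force': 0.0, 'gripper_width': 0.086}
scene {'vfov': 44.2788, 'cx': 254.5128, 'cy': 187.5251, 'T': [[0.4569, 0.4752, -0.752, -0.241], [-0.8894, 0.2313, -0.3942, -0.5364], [-0.0134, 0.8489, 0.5284, 0.6037], [0.0, 0.0, 0.0, 1.0]]}
side {'vfov': 47.5207, 'cx': 249.1358, 'cy': 190.4516, 'T': [[0.9855, 0.1091, -0.1301, 0.3331], [-0.1698, 0.6229, -0.7636, -0.9378], [-0.0023, 0.7746, 0.6324, 0.7106], [0.0, 0.0, 0.0, 1.0]]}
wrist {'vfov': 62.7867, 'cx': 256.7828, 'cy': 186.3995, 'mount': [[-0.0005, 0.9607, 0.2776, 0.07], [1.0, 0.0004, 0.0005, -0.0004], [0.0004, 0.2776, -0.9607, -0.1246], [0.0, 0.0, 0.0, 1.0]]}
```

View pics/scene0.png

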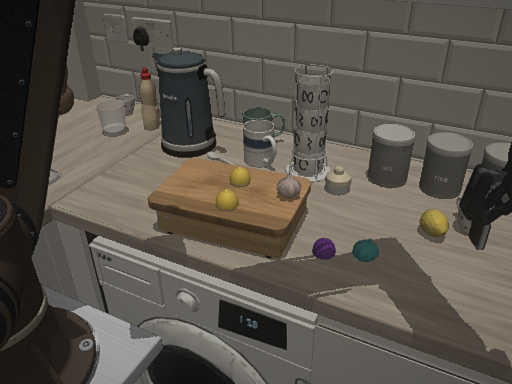

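View pics/side0.png

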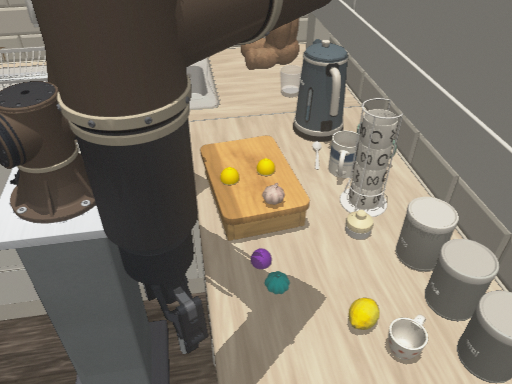

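Candidates: yellow domes on board at scene (240,177), (227,200) and side (266,167), (230,176). Look-alikes: purple dome (324,248), whole lemon (434,223), turquoise bulb (366,250) and pale jar (338,180). The garlic is at (289,187). I choose the two yellow domes on the board. Next is a close crop with measurements.

```bash
cat > h.py <<'E'
from workcell import *
import cv2,numpy as np
from scipy.spatial.transform import Rotation as R
def ray(c,px,T=None):
    T=c["T"] if T is None else T
    f=c["image"].shape[0]/2/np.tan(np.radians(c["vfov"])/2)
    d=np.array([(px[0]-c["cx"])/f,-(px[1]-c["cy"])/f,-1])
    return T[:3,3],T[:3,:3]@d
def plane(c,px,z,T=None):
    o,d=ray(c,px,T);return o+d*(z-o[2])/d[2]
def tri(c1,p1,c2,p2):
    o,d=ray(c1,p1);q,e=ray(c2,p2);s=np.linalg.lstsq(np.c_[d,-e],q-o,rcond=None)[0]
    return (o+d*s[0]+q+e*s[1])/2,np.linalg.norm(o+d*s[0]-q-e*s[1])
def wristT():
    s=observe();T=np.eye(4);T[:3,:3]=R.from_euler("xyz",s["tcp_rot"]).as_matrix();T[:3,3]=s["eef_pos"];return T
def blobs(img,lo,hi,amin=60):
    m=cv2.inRange(cv2.cvtColor(img,cv2.COLOR_BGR2HSV),lo,hi)
    n,l,st,ce=cv2.connectedComponentsWithStats(m)
    return [(ce[i].round(1).tolist(),st[i].tolist()) for i in range(1,n) if st[i][4]>amin]
E
python3 - <<'E'
from h import *
o=[]
for n,(x,y,w) in {"scene":(140,140,190),"side":(190,120,190)}.items():
    c=read_camera(n)
    print(n,blobs(c["image"],(22,170,80),(34,255,255)))
    o.append(cv2.resize(c["image"][y:y+140,x:x+190],None,fx=4,fy=4,interpolation=cv2.INTER_CUBIC)[:, :])
cv2.imwrite("pics/crop.png",cv2.resize(np.vstack(o),(400,590)) if 0 else o[0]);cv2.imwrite("pics/crop2.png",o[1])
E
```

```text
scene []
side [([265.5, 166.5], [257, 158, 18, 17, 242]), ([229.2, 175.6], [220, 167, 19, 18, 260]), ([363.0, 312.4], [350, 298, 29, 31, 670])]
```

View pics/crop.png

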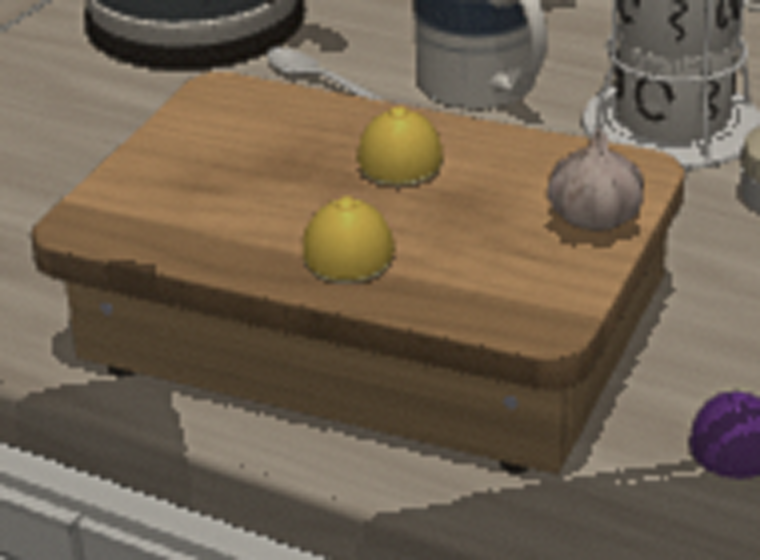

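View pics/crop2.png

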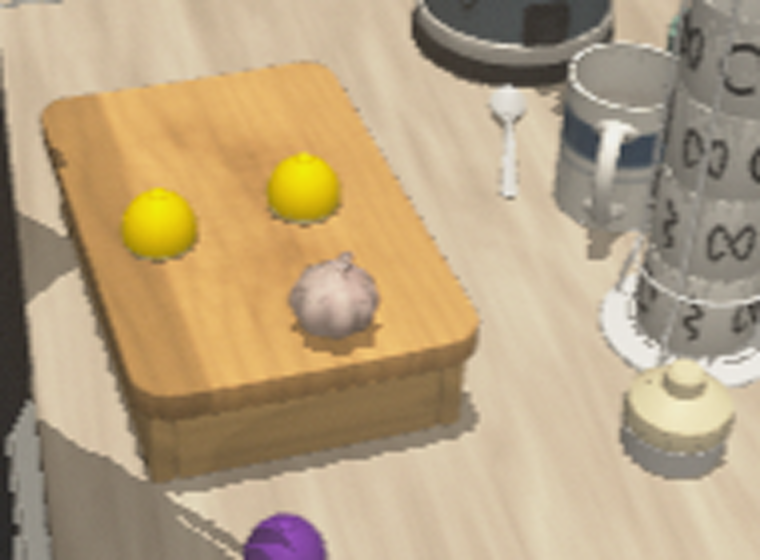

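Crops show both yellow domes on the board; the +y edge (tray side) is the far-left/back edge. Side crop top-face corners are about TL(41,101), TR(330,59), BR(491,336), BL(131,403).

```bash
python3 - <<'E'
from h import *
sc=read_camera("scene");sd=read_camera("side")
def S(p):return [190+(p[0]+.5)/4-.5,120+(p[1]+.5)/4-.5]
def C(p):return [140+(p[0]+.5)/4-.5,140+(p[1]+.5)/4-.5]
P=[plane(sd,S(p),.08)[:2] for p in [(41,101),(330,59),(491,336),(131,403)]]
for p in P: print(p.round(4))
M=np.array([[-.1,.15],[.1,.15],[.1,-.15],[-.1,-.15]])
P=np.array(P);c=P.mean(0);H=M.T@(P-c);U,s,V=np.linalg.svd(H);A=V.T@U.T;print("side c",c.round(4),"yaw",np.degrees(np.arctan2(A[1,0],A[0,0])).round(2),"resid",((P-c)@A-M).round(4).tolist())
yaw=np.arctan2(A[1,0],A[0,0])
def loc(p):return A.T@(np.array(p)[:2]-c)
for nm,p in {"+y":(120,147),"+x":(435,112),"-x":(320,309),"-y":(638,265)}.items(): print(nm,loc(plane(sc,C(p),.08)).round(4))
b=blobs(sc["image"],(20,120,60),(36,255,255));print([x for x in b])
for n,ps,pc in [("far",(265.5,166.5),(240,177)),("near",(229.2,175.6),(227,201))]:
    p,e=tri(sd,ps,sc,pc);print(n,p.round(4),round(e,4),"loc",loc(p).round(4),"side@.095",loc(plane(sd,ps,.095)).round(4))
p,e=tri(sd,S((335,298)),sc,C((596,188)));print("garlic",p.round(4),e,loc(p).round(4))
np.save("st.npy",[*c,yaw])
Wp=lambda x,y:(c+A@np.array([x,y])).round(4)
print("pull",Wp(0,.145),"outdir",A[:,1].round(3), "lim",Wp(0,.45))
E
```

```text
[0.3677 0.0322]
[0.5651 0.05  ]
[ 0.5923 -0.2456]
[ 0.3903 -0.265 ]
side c [ 0.4789 -0.1071] yaw 4.96 resid [[0.0013, -0.0016], [-0.0005, -0.001], [0.0011, 0.0022], [-0.0019, 0.0004]]
+y [-0.0019  0.1507]
+x [0.0956 0.0044]
-x [-0.1003 -0.0185]
-y [-0.0099 -0.1488]
[([239.4, 176.3], [229, 167, 22, 19, 307]), ([226.4, 199.7], [216, 189, 23, 21, 365]), ([434.1, 222.8], [420, 210, 29, 27, 582])]
far [ 0.5152 -0.1052  0.0897] 0.0005 loc [ 0.0363 -0.0013] side@.095 [ 0.0343 -0.0078]
near [ 0.424  -0.1255  0.0888] 0.0014 loc [-0.0563 -0.0136] side@.095 [-0.0575 -0.0205]
garlic [ 0.5092 -0.2212  0.0996] 0.0006798401848068068 [ 0.0203 -0.1163]
pull [0.4663 0.0374] outdir [-0.086  0.996] lim [0.44   0.3412]
```

The moves only turn about the tool's z, so the lean has to come some other way. I'll see how the arm handles a pose at the limit of its reach, toward -y and in free space, because leaning outward there is the lean the pull needs.

```bash
python3 -m creep '[53,-6,0,0, 106,-12,0,0, 158,-18,0,0, 211,-24,0,0, 264,-30,0,0, 264,-30,0,0]'; python3 -m creep '[18,-47,0,0, 35,-94,0,0, 53,-140,0,0, 53,-140,0,0]'; python3 -c "
from h import *
s=observe();print(s['joint_positions'],s['eef_pos'],s['tcp_rot'])"
```

```text
time_s: 1.1
eef_pos: [0.0619, -0.7511, 0.2488]
tcp_rot: [3.14, -0.0, -2.7]
force: [0.2, 0.5, 0.3]
gripper_width: 0.0857
grasp_force: 0.0
time_s: 1.6
eef_pos: [0.0793, -0.9006, 0.2428]
tcp_rot: [3.135, 0.002, -2.696]
force: [0.9, 0.3, -1.8]
gripper_width: 0.0855
grasp_force: 0.0
[-1.26953561e+00  7.80516495e-01  7.18546189e-01 -8.82128995e-04
 -1.51562049e+00  1.44539424e-01] [ 0.07932326 -0.90062837  0.24279541] [ 3.13499582e+00  1.84990477e-03 -2.69585026e+00]
```

```bash
python3 -m creep '[18,-47,0,0, 35,-94,0,0, 53,-140,0,0, 71,-188,0,0, 71,-188,0,0,71,-188,0,0]'; python3 -m creep '[0,0,0,0]';python3 -c "
from h import *
s=observe();print(s['joint_positions'],s['eef_pos'],s['tcp_rot'])"
```

```text
time_s: 2.35
eef_pos: [0.0886, -1.0189, 0.2243]
tcp_rot: [-3.084, -0.027, -2.696]
force: [-0.2, -0.3, 0.7]
gripper_width: 0.0855
grasp_force: 0.0
time_s: 2.48
eef_pos: [0.0884, -1.0189, 0.2235]
tcp_rot: [-3.085, -0.027, -2.697]
force: [-0.5, -0.5, 0.5]
gripper_width: 0.0852
grasp_force: 0.0
[-1.2894803   1.06667195  1.2504318   0.01757671 -1.69409651  0.1671754 ] [ 0.08837741 -1.01886978  0.22352548] [-3.08481777 -0.02709964 -2.69656004]
```

```bash
python3 -m creep '[-18,47,0,0, -35,94,0,0, -53,140,0,0, -53,140,0,0]';python3 -c "
from h import *
s=observe();print(s['joint_positions'],wristT()[:3,2])"
```

```text
time_s: 2.98
eef_pos: [0.0745, -0.8633, 0.2116]
tcp_rot: [-3.093, -0.025, -2.696]
force: [-0.6, -0.8, 1.2]
gripper_width: 0.0856
grasp_force: 0.0
[-1.25378033  0.67033047  0.43488527  0.01916728 -1.28435548  0.12410722] [-0.00156613 -0.05420385 -0.99852866]
```

Tilt from an over-reach persists in the commanded pose, so it can be built up to about 40°.

```bash
python3 -m creep '[200,-530,-150,0,200,-530,-150,0,200,-530,-150,0,200,-530,-150,0,200,-530,-150,0,200,-530,-150,0,200,-530,-150,0,200,-530,-150,0]';python3 -c "
from h import *
s=observe();print(s['joint_positions'],wristT()[:3,2])"
```

```text
time_s: 3.98
eef_pos: [0.0902, -1.0311, 0.2503]
tcp_rot: [-3.03, -0.054, -2.699]
force: [0.9, 0.3, -0.5]
gripper_width: 0.0858
grasp_force: 0.0
[-1.28501839  1.04531028  1.25158685  0.03540519 -1.65846611  0.16524779] [-5.10383719e-04 -1.23347568e-01 -9.92363400e-01]
```

```bash
python3 -m creep '[200,-530,-150,0]' | grep rot; python3 -m creep '[200,-530,-150,0]'| grep rot; python3 -m creep '[200,-530,-150,0,200,-530,-150,0]'| grep rot; python3 -m creep '[200,-530,-150,0,200,-530,-150,0]'; python3 -c "
from h import *
s=observe();print(s['joint_positions'],wristT()[:3,2])"
```

```text
tcp_rot: [-2.99, -0.073, -2.701]
tcp_rot: [-2.948, -0.094, -2.705]
tcp_rot: [-2.896, -0.119, -2.71]
time_s: 4.72
eef_pos: [0.097, -1.09, 0.2994]
tcp_rot: [-2.843, -0.144, -2.717]
force: [0.6, 0.2, -0.3]
gripper_width: 0.0854
grasp_force: 0.0
[-1.27434775  1.02359169  1.25113018  0.09867645 -1.4829362   0.15639598] [-0.00355899 -0.32428743 -0.9459519 ]
```

```bash
python3 -m creep '[200,-530,-150,0]' | grep rot; python3 -m creep '[200,-530,-150,0]'| grep rot; python3 -m creep '[200,-530,-150,0]'| grep rot;python3 -m creep '[200,-530,-150,0]'| grep rot;python3 -m creep '[200,-530,-150,0]'| grep rot; python3 -m creep '[200,-530,-150,0,200,-530,-150,0]'; python3 -c "
from h import *
s=observe();print(s['joint_positions'],wristT()[:3,2])"
```

```text
tcp_rot: [-2.802, -0.162, -2.724]
tcp_rot: [-2.759, -0.182, -2.731]
tcp_rot: [-2.717, -0.2, -2.739]
tcp_rot: [-2.675, -0.218, -2.748]
tcp_rot: [-2.633, -0.235, -2.757]
time_s: 5.6
eef_pos: [0.1077, -1.1327, 0.4387]
tcp_rot: [-2.581, -0.256, -2.77]
force: [0.6, -0.1, 0.0]
gripper_width: 0.0854
grasp_force: 0.0
[-1.25073534  0.94164848  1.25093477  0.19439848 -1.30012341  0.12987516] [-0.00601716 -0.57348201 -0.81919605]
```

```bash
cat >> h.py <<'E'
cx,cy,yw=np.load("st.npy");RS=R.from_euler("z",yw).as_matrix();CS=np.array([cx,cy,0])
def W(p):return CS+RS@np.array(p)
def L(p):return RS.T@(np.array(p)-CS)
def go(*ways,T=None):
    "tool-frame shifts (mm) to world points"
    T=wristT() if T is None else T
    for w in ways: print("tool mm",np.round(1000*T[:3,:3].T@(np.array(w)-T[:3,3]),0).tolist())
def turn():
    T=wristT();a=T[:3,:3].T@RS[:,0];print("turn to y||stx",np.arctan2(-a[0],a[1]),"lean",np.degrees(np.arccos(-T[2,2])),"z st",(RS.T@T[:3,2]).round(3),"tcp st",(1000*L(T[:3,3])).round(1))
E
python3 -m creep '[200,-530,-150,0]' | grep rot; python3 -m creep '[200,-530,-150,0,200,-530,-150,0]'; python3 -c "
from h import *
turn();go([.4,-.5,.35],W([0,.3,.3]))"
```

```text
tcp_rot: [-2.539, -0.271, -2.78]
time_s: 5.98
eef_pos: [0.1119, -1.131, 0.5098]
tcp_rot: [-2.485, -0.291, -2.795]
force: [0.7, -0.8, -0.1]
gripper_width: 0.0859
grasp_force: 0.0
turn to y||stx 1.9534782648551428 lean 40.62981221919788 z st [-0.063 -0.648 -0.759] tcp st [-454.1 -988.4  509.8]
tool mm [-511.0, 401.0, -292.0]
tool mm [-798.0, 882.0, -704.0]
```

```bash
python3 -m creep '[-511,401,-292,-1.19,-511,401,-292,-1.19,-511,401,-292,-1.19,-511,401,-292,-1.19,-511,401,-292,-1.19,-511,401,-292,-1.19,-511,401,-292,-1.19,-511,401,-292,-1.19]' 60; python3 -c "
from h import *
print(observe()['joint_positions']);turn();go([.4,-.5,.35],W([0,.3,.3]))"
```

```text
time_s: 6.98
eef_pos: [0.297, -0.729, 0.4099]
tcp_rot: [3.076, -0.706, -1.478]
force: [1.3, -0.1, 0.3]
gripper_width: 0.0513
grasp_force: 0.0
[-0.80510566  0.15900671 -0.3736275   0.82805026 -0.66608648  0.30067578]
turn to y||stx -3.1370912533217883 lean 40.60000585505505 z st [-0.062 -0.648 -0.759] tcp st [-235.  -603.8  409.9]
tool mm [-205.0, -117.0, -104.0]
tool mm [-758.0, -207.0, -517.0]
```

```bash
python3 -m creep '[-758,-207,-517,0,-758,-207,-517,0,-758,-207,-517,0,-758,-207,-517,0,-758,-207,-517,0,-758,-207,-517,0,-758,-207,-517,0,-758,-207,-517,0]'; python3 -c "
from h import *
print(observe()['joint_positions']);turn();go(W([0,.3,.3]),W([0,.24,.25]))"
```

```text
time_s: 7.98
eef_pos: [0.3805, -0.24, 0.3524]
tcp_rot: [3.081, -0.704, -1.484]
force: [2.5, -0.2, -0.3]
gripper_width: 0.0514
grasp_force: 0.0
[ 0.37928696 -0.16008391 -0.77541159  0.66806411 -1.32885162 -0.60638355]
turn to y||stx -3.141555423354708 lean 40.47720259756034 z st [-0.06  -0.646 -0.761] tcp st [-109.4 -123.9  352.4]
tool mm [-357.0, -95.0, -241.0]
tool mm [-344.0, -100.0, -164.0]
```

```bash
python3 -m creep '[-357,-95,-241,0,-357,-95,-241,0,-357,-95,-241,0,-357,-95,-241,0,-357,-95,-241,0,-357,-95,-241,0,-357,-95,-241,0,-357,-95,-241,0]' 50; python3 -c "
from h import *
print(observe()['joint_positions']);turn();go(W([.006,.208,.109]),W([0,.143,.033]))
cv2.imwrite('pics/w1.png',read_camera('side')['image'])"
```

```text
time_s: 8.98
eef_pos: [0.4539, 0.1938, 0.298]
tcp_rot: [3.077, -0.705, -1.479]
force: [0.3, -0.8, 0.2]
gripper_width: 0.0428
grasp_force: 0.0
[ 1.04581765  0.29677347 -0.29328574  0.32778666 -1.61742352 -1.07110563]
turn to y||stx -3.137553709178169 lean 40.546513995915014 z st [-0.061 -0.647 -0.76 ] tcp st [  1.1 301.9 298. ]
tool mm [-51.0, -18.0, 204.0]
tool mm [-51.0, -18.0, 304.0]
```

View pics/w1.png

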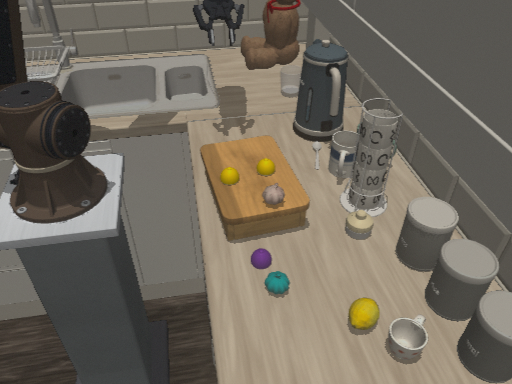

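The gripper is above the tray front, at side (218,20), with the way clear. Going in along the lean.

```bash
python3 -m creep '[-51,-18,60,0,-51,-18,120,0,-51,-18,180,0,-51,-18,204,0,-51,-18,204,0]'; python3 -c "
from h import *
turn();go(W([0,.143,.033]))"; python3 -m creep '[0,0,25,0,0,0,50,0,0,0,75,0,0,0,95,0,0,0,97,0,0,0,97,0]'; python3 -c "
from h import *
turn();go(W([0,.143,.033]));cv2.imwrite('pics/w2.png',read_camera('wrist')['image'])"
```

```text
time_s: 9.65
eef_pos: [0.4651, 0.0941, 0.1097]
tcp_rot: [3.074, -0.707, -1.483]
force: [0.1, -0.6, 0.5]
gripper_width: 0.0427
grasp_force: 0.0
turn to y||stx -3.14029416323536 lean 40.650402913415576 z st [-0.066 -0.648 -0.759] tcp st [  3.7 201.6 109.7]
tool mm [-5.0, -3.0, 96.0]
time_s: 10.4
eef_pos: [0.4698, 0.0403, 0.0367]
tcp_rot: [3.087, -0.695, -1.482]
force: [-5.0, 16.0, -3.7]
gripper_width: 0.0429
grasp_force: 2.4
turn to y||stx -3.140175950429004 lean 39.91929749637505 z st [-0.053 -0.639 -0.767] tcp st [  3.7 147.6  36.7]
tool mm [1.0, 3.0, 6.0]
```

View pics/w2.png

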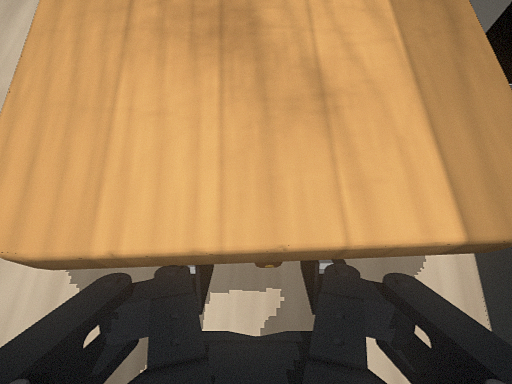

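Pads straddle the pull (a sliver is visible at about (268,263)). Something is lightly pressing, probably a knuckle on the board edge at (340,265). I'll back off a few mm and close.

```bash
python3 -m creep '[-4,0,-4,0,-4,0,-4,0]'; python3 -m creep '[0,0,0,0,0,0,0,0,0,0,0,0,0,0,0,0]' 0; python3 -c "
from h import *
turn()"
```

```text
time_s: 10.7
eef_pos: [0.4665, 0.0413, 0.0376]
tcp_rot: [3.08, -0.703, -1.483]
force: [1.4, 2.8, -0.7]
gripper_width: 0.0428
grasp_force: 1.3
time_s: 11.2
eef_pos: [0.4644, 0.0409, 0.0371]
tcp_rot: [3.079, -0.703, -1.484]
force: [-24.6, 22.4, 15.1]
gripper_width: 0.0132
grasp_force: 58.2
turn to y||stx -3.141125343954527 lean 40.41081517341011 z st [-0.063 -0.645 -0.761] tcp st [ -1.6 148.7  37.1]
```

```bash
python3 -c "
from h import *
T=wristT()
go(*[T[:3,3]+RS@[-.002,d,0] for d in (.03,.06,.12)])"
```

```text
tool mm [-23.0, 3.0, -19.0]
tool mm [-46.0, 4.0, -39.0]
tool mm [-92.0, 7.0, -77.0]
```

```bash
python3 -m creep '[-6,2,-5,0,-12,2,-10,0,-23,3,-19,0,-35,3,-29,0,-46,4,-39,0,-46,4,-39,0]'; python3 -m creep '[-12,1,-10,0,-23,1,-19,0,-35,2,-29,0,-45,3,-38,0,-47,3,-40,0,-47,3,-40,0]';python3 -c "
from h import *
turn();c=read_camera('side');cv2.imwrite('pics/s3.png',cv2.resize(c['image'][60:260,150:350],None,fx=3,fy=3))"
```

```text
time_s: 11.95
eef_pos: [0.4579, 0.1003, 0.0371]
tcp_rot: [3.076, -0.706, -1.482]
force: [-4.7, 0.6, 8.1]
gripper_width: 0.013
grasp_force: 61.8
time_s: 12.7
eef_pos: [0.4518, 0.1615, 0.0371]
tcp_rot: [3.076, -0.706, -1.482]
force: [-4.8, 0.5, 7.0]
gripper_width: 0.013
grasp_force: 62.0
turn to y||stx -3.13962291272367 lean 40.60785736888862 z st [-0.064 -0.648 -0.759] tcp st [ -3.8 269.9  37.1]
```

View pics/s3.png

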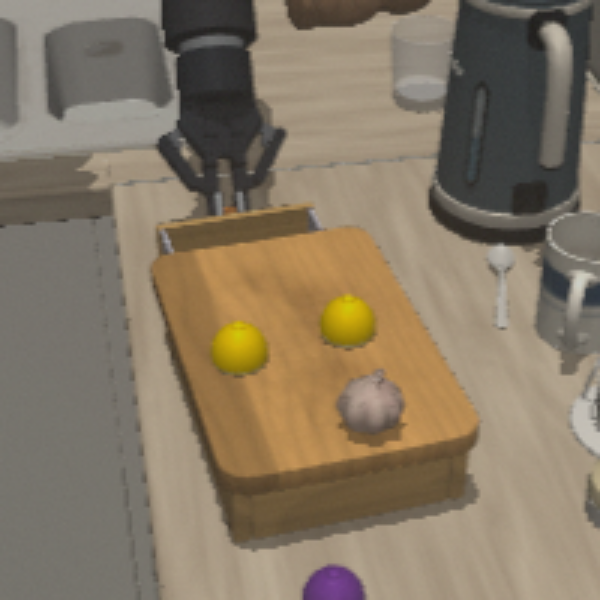

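The tray is out about 0.12 m. With the tool still leaning, two part-open fingers can cradle and push the domes from behind, so I'll keep the lean because closing needs it too. Release and back out.

```bash
python3 -m creep '[0,0,0,0,0,0,0,0,0,0,0,0]' 50; python3 -m creep '[0,0,-40,0,0,0,-80,0,0,0,-120,0,0,0,-180,0,0,0,-220,0,0,0,-220,0]';python3 -c "
from h import *
turn();go(W([-.056,-.062,.24]),W([-.056,-.062,.107]))"
```

```text
time_s: 13.12
eef_pos: [0.4527, 0.1616, 0.0366]
tcp_rot: [3.077, -0.704, -1.482]
force: [0.2, 0.3, -0.6]
gripper_width: 0.0428
grasp_force: 0.0
time_s: 13.88
eef_pos: [0.4548, 0.3069, 0.2057]
tcp_rot: [3.081, -0.7, -1.483]
force: [-0.3, -1.3, -0.9]
gripper_width: 0.0423
grasp_force: 0.0
turn to y||stx -3.140423632737773 lean 40.25430250407814 z st [-0.06  -0.643 -0.763] tcp st [ 11.9 414.5 205.7]
tool mm [386.0, 51.0, 284.0]
tool mm [301.0, 45.0, 386.0]
```

```bash
python3 -m creep '[386,51,284,0,386,51,284,0,386,51,284,0,386,51,284,0,386,51,284,0,386,51,284,0,386,51,284,0,386,51,284,0]' 35;python3 -m creep '[386,51,284,0]' ; python3 -c "
from h import *
turn();go(W([-.056,-.062,.24]),W([-.056,-.062,.107]))
a,b=read_camera('side'),read_camera('scene')
print(blobs(a['image'],(22,170,80),(34,255,255)));print(blobs(b['image'],(20,120,60),(36,255,255)))"
```

```text
time_s: 14.88
eef_pos: [0.4255, -0.1782, 0.24]
tcp_rot: [3.075, -0.704, -1.482]
force: [1.2, -0.3, -0.0]
gripper_width: 0.0299
grasp_force: 0.0
time_s: 15.0
eef_pos: [0.4233, -0.2391, 0.2449]
tcp_rot: [3.076, -0.704, -1.48]
force: [1.6, -0.3, 0.3]
gripper_width: 0.0298
grasp_force: 0.0
turn to y||stx -3.1384911667772335 lean 40.480488356825845 z st [-0.062 -0.646 -0.761] tcp st [ -66.8 -126.7  244.9]
tool mm [-52.0, -9.0, -39.0]
tool mm [-139.0, -15.0, 62.0]
[([265.5, 166.6], [257, 158, 18, 17, 242]), ([229.2, 175.7], [220, 167, 19, 18, 260]), ([363.0, 312.4], [349, 298, 30, 30, 672])]
[([239.5, 176.3], [229, 167, 22, 19, 308]), ([226.5, 199.7], [216, 189, 23, 21, 369]), ([434.1, 222.7], [420, 210, 29, 27, 576])]
```

```bash
python3 -m creep '[-52,-9,-39,0,-52,-9,-39,0,-89,-12,4,0,-125,-14,45,0,-139,-15,62,0,-139,-15,62,0]'; python3 -c "
from h import *
turn();T=wristT();go(*[W(p) for p in [(-.056,-.04,.105),(-.036,.05,.105),(-.036,.12,.105),(-.036,.165,.105)]])
c=read_camera('side');cv2.imwrite('pics/s4.png',cv2.resize(c['image'][90:250,160:320],None,fx=3,fy=3))"
```

```text
time_s: 15.85
eef_pos: [0.435, -0.1697, 0.1108]
tcp_rot: [3.062, -0.702, -1.48]
force: [-0.6, -0.7, 0.8]
gripper_width: 0.0302
grasp_force: 0.0
turn to y||stx -3.137996031542716 lean 40.4608507557714 z st [-0.076 -0.644 -0.761] tcp st [-49.1 -58.6 110.8]
tool mm [-18.0, 7.0, -7.0]
tool mm [-87.0, -8.0, -67.0]
tool mm [-140.0, -5.0, -112.0]
tool mm [-174.0, -3.0, -141.0]
```

View pics/s4.png

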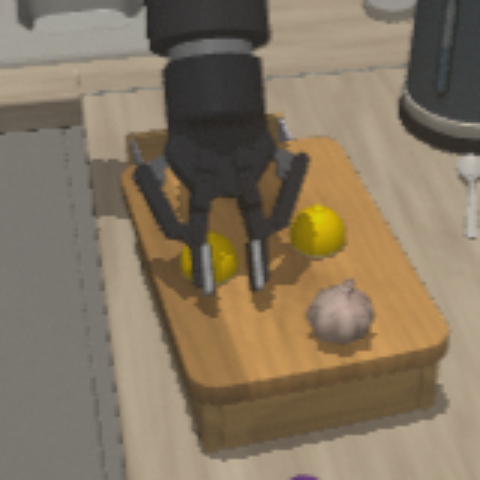

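Fingertips at (208,285) and (258,283) stand behind the near lemon (209,258) but too far to +x. I'll shift -x by about 8 mm first.

```bash
python3 -m creep '[0,9,0,0,0,9,4,0,0,9,4,0]'; python3 -c "
from h import *
turn();go(*[W(p) for p in [(-.058,-.062,.107),(-.055,-.02,.106),(-.045,.02,.106),(-.036,.06,.106),(-.034,.12,.106),(-.034,.165,.106)]])"
```

```text
time_s: 16.27
eef_pos: [0.4319, -0.17, 0.1134]
tcp_rot: [3.062, -0.699, -1.483]
force: [0.5, -0.3, -0.5]
gripper_width: 0.0299
grasp_force: 0.0
turn to y||stx -3.1407840773924445 lean 40.26642634837086 z st [-0.079 -0.642 -0.763] tcp st [-52.2 -58.6 113.4]
tool mm [-2.0, 5.0, 7.0]
tool mm [-34.0, 4.0, -19.0]
tool mm [-65.0, -4.0, -45.0]
tool mm [-96.0, -11.0, -72.0]
tool mm [-141.0, -10.0, -110.0]
tool mm [-176.0, -7.0, -139.0]
```

```bash
python3 -c "
from h import *
print(observe()['joint_positions'].round(3) if hasattr(observe()['joint_positions'],'round') else observe()['joint_positions'])"
```

```text
[ 0.42   0.248 -1.016  0.859 -0.874 -1.115]
```

```bash
python3 -m creep '[-10,1,-4,0,-20,1,-10,0,-32,-1,-19,0,-44,-3,-29,0,-55,-6,-38,0,-65,-9,-47,0,-75,-11,-56,0,-75,-11,-56,0]'; python3 -c "
from h import *
turn();print(observe()['joint_positions'][2]);go(*[W(p) for p in [(-.036,.06,.106),(-.034,.12,.106),(-.034,.165,.106)]])
a,b=read_camera('side'),read_camera('scene')
print(blobs(a['image'],(22,170,80),(34,255,255)));print(blobs(b['image'],(20,120,60),(36,255,255)))
o=[cv2.resize(a['image'][90:250,160:320],None,fx=2.5,fy=2.5),cv2.resize(b['image'][120:280,130:290],None,fx=2.5,fy=2.5)]
cv2.imwrite('pics/s5.png',np.hstack(o))"
```

```text
time_s: 17.27
eef_pos: [0.4392, -0.0752, 0.1066]
tcp_rot: [3.06, -0.7, -1.481]
force: [-1.8, 0.1, 2.5]
gripper_width: 0.0298
grasp_force: 0.9
turn to y||stx -3.1388346670508627 lean 40.34596975979179 z st [-0.079 -0.643 -0.762] tcp st [-36.8  35.2 106.6]
-0.9177449946514913
tool mm [-19.0, 0.0, -16.0]
tool mm [-65.0, 1.0, -54.0]
tool mm [-100.0, 4.0, -83.0]
[([232.2, 157.6], [227, 150, 12, 16, 161]), ([265.4, 166.6], [257, 158, 18, 17, 242]), ([363.0, 312.4], [350, 298, 29, 30, 671])]
[([239.5, 176.3], [229, 167, 22, 19, 307]), ([194.6, 191.4], [189, 183, 15, 15, 127]), ([434.1, 222.7], [420, 210, 29, 27, 579])]
```

View pics/s5.png

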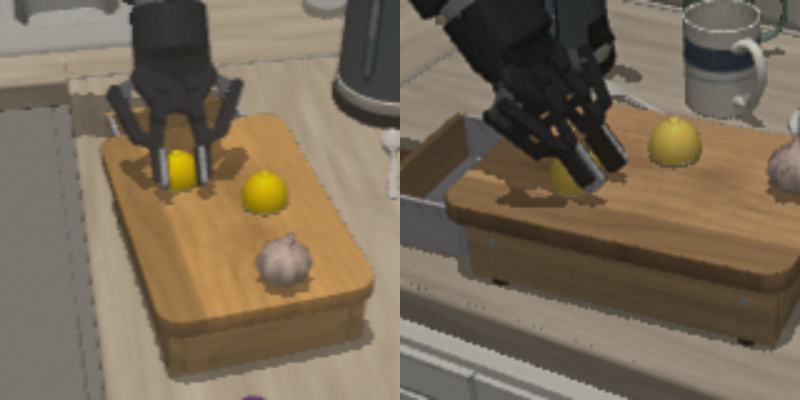

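The lemon sits in the cradle between the fingers, at (178,170). Push it on over the edge.

```bash
python3 -m creep '[-14,0,-11,0,-28,0,-22,0,-42,1,-34,0,-56,1,-46,0,-70,2,-58,0,-85,3,-70,0,-100,4,-83,0,-100,4,-83,0]'; python3 -c "
from h import *
turn()
a,b=read_camera('side'),read_camera('scene')
o=[cv2.resize(a['image'][90:250,160:320],None,fx=2.5,fy=2.5),cv2.resize(b['image'][120:280,130:290],None,fx=2.5,fy=2.5)]
cv2.imwrite('pics/s6.png',np.hstack(o))
for c,lo in ((a,(22,170,80)),(b,(20,120,60))): print(blobs(c['image'],lo,(36,255,255),20))"
```

```text
time_s: 18.38
eef_pos: [0.431, 0.0559, 0.1053]
tcp_rot: [3.062, -0.697, -1.481]
force: [0.9, -0.3, 0.1]
gripper_width: 0.0296
grasp_force: 0.0
turn to y||stx -3.1393946170273592 lean 40.16820890419684 z st [-0.078 -0.64  -0.764] tcp st [-33.6 166.6 105.3]
[([265.5, 166.6], [257, 158, 18, 17, 242]), ([363.1, 312.4], [350, 298, 29, 31, 675])]
[([239.5, 176.3], [229, 167, 22, 19, 307]), ([434.2, 222.7], [420, 210, 29, 27, 577])]
```

```bash
python3 -c "
from h import *
go(W([-.034,.17,.2]),W([.036,-.048,.2]),W([.036,-.048,.106]))"
```

```text
tool mm [57.0, 6.0, -76.0]
tool mm [224.0, -75.0, 59.0]
tool mm [163.0, -81.0, 130.0]
```

```bash
python3 -m creep '[57,6,-76,0,57,6,-76,0,112,-20,-31,0,168,-48,14,0,224,-75,59,0,224,-75,59,0]'; python3 -c "
from h import *
turn();go(W([.036,-.048,.106]))
a,b=read_camera('side'),read_camera('scene')
for c,lo in ((a,(22,170,80)),(b,(20,120,60))): print(blobs(c['image'],lo,(36,255,255),10))"
```

```text
time_s: 19.23
eef_pos: [0.5185, -0.1554, 0.2002]
tcp_rot: [3.06, -0.699, -1.484]
force: [0.6, 1.6, 0.2]
gripper_width: 0.0301
grasp_force: 0.0
turn to y||stx -3.141219220601611 lean 40.28071892144593 z st [-0.081 -0.641 -0.763] tcp st [ 35.3 -51.6 200.2]
tool mm [-63.0, -6.0, 69.0]
[([265.4, 166.6], [256, 158, 19, 17, 242]), ([363.1, 312.5], [349, 298, 30, 31, 677])]
[([239.4, 176.3], [229, 167, 22, 19, 312]), ([140.7, 196.3], [137, 190, 11, 11, 58]), ([434.1, 222.7], [420, 210, 29, 27, 577])]
```

```bash
python3 -m creep '[-32,-3,35,0,-63,-6,69,0,-63,-6,69,0]'; python3 -c "
from h import *
b=read_camera('scene');print('lemon1',L(plane(b,(140.7,196.3),.035)).round(3))
turn();print(observe()['joint_positions'][2]);go(*[W([.036,y,.106]) for y in (0,.06,.12,.17)])"
```

```text
time_s: 19.7
eef_pos: [0.5169, -0.15, 0.1049]
tcp_rot: [3.053, -0.701, -1.478]
force: [-0.7, -0.6, 1.0]
gripper_width: 0.0298
grasp_force: 0.0
lemon1 [-0.036  0.21   0.035]
turn to y||stx -3.138228614529196 lean 40.39281509638756 z st [-0.082 -0.643 -0.762] tcp st [ 35.5 -45.7 106.6]
-0.8338002939720495
tool mm [-35.0, 2.0, -29.0]
tool mm [-81.0, 5.0, -67.0]
tool mm [-127.0, 8.0, -106.0]
tool mm [-165.0, 10.0, -138.0]
```

Lemon one lies in the tray at station (-36, 210) mm. Push the second one.

```bash
python3 -m creep '[-12,1,-10,0,-24,1,-20,0,-37,2,-31,0,-50,3,-42,0,-63,4,-53,0,-76,5,-63,0,-88,5,-73,0,-88,5,-73,0]'|grep -E 'eef|force'; python3 -c "
from h import *
a,b=read_camera('side'),read_camera('scene')
for c,lo in ((a,(22,170,80)),(b,(20,120,60))): print(blobs(c['image'],lo,(36,255,255),10))
turn();go(*[W([.034,y,.106]) for y in (.12,.17)])"
```

```text
eef_pos: [0.5097, -0.0339, 0.1073]
force: [-2.1, -0.1, 8.0]
grasp_force: 3.5
[([257.7, 146.1], [252, 138, 12, 16, 144]), ([363.0, 312.4], [350, 298, 29, 31, 668])]
[([197.0, 171.3], [192, 163, 15, 15, 111]), ([140.9, 196.1], [137, 189, 11, 12, 60]), ([434.1, 222.7], [420, 210, 29, 27, 578])]
turn to y||stx -3.1397484103435183 lean 40.35804855305789 z st [-0.079 -0.643 -0.762] tcp st [ 37.   70.  107.1]
tool mm [-39.0, 5.0, -31.0]
tool mm [-77.0, 8.0, -63.0]
```

```bash
python3 -m creep '[-13,2,-10,0,-26,3,-20,0,-39,5,-31,0,-52,6,-42,0,-65,7,-52,0,-77,8,-63,0,-77,8,-63,0]'|grep -E 'eef|force'; python3 -m creep '[57,6,-70,0,57,6,-70,0,57,6,-70,0]'|grep eef; python3 -c "
from h import *
a,b=read_camera('side'),read_camera('scene')
for c,lo in ((a,(22,170,80)),(b,(20,120,60))): print(blobs(c['image'],lo,(36,255,255),6))
turn();go(*[W(p) for p in ((0,.38,.22),(0,.32,.11),(0,.29,.05))])
for q in [(140.7,196.3)]:print(L(plane(b,q,.035)))"
```

```text
eef_pos: [0.4984, 0.0662, 0.105]
force: [-0.5, 0.6, -0.1]
grasp_force: 0.0
eef_pos: [0.4982, 0.0665, 0.1971]
[([363.0, 312.4], [350, 298, 29, 31, 672])]
[([135.6, 195.9], [135, 193, 2, 6, 10]), ([434.1, 222.6], [420, 210, 29, 27, 578])]
turn to y||stx -3.140332068201614 lean 40.26443560035641 z st [-0.08  -0.641 -0.763] tcp st [ 33.3 170.4 195.2]
tool mm [-145.0, 45.0, -151.0]
tool mm [-169.0, 35.0, -28.0]
tool mm [-185.0, 30.0, 37.0]
[-0.03647322  0.21002431  0.035     ]
```

```bash
python3 -m creep '[-145,45,-151,0,-145,45,-151,0,-145,45,-151,0,-145,45,-151,0,-145,45,-151,0]' 0|grep eef; python3 -c "
from h import *
a,b=read_camera('side'),read_camera('scene')
for c,lo in ((a,(22,170,80)),(b,(20,120,60))): print(blobs(c['image'],lo,(36,255,255),6))
turn();go(*[W(p) for p in ((0,.32,.11),(0,.29,.05))])
o=[cv2.resize(a['image'][60:220,160:320],None,fx=2.5,fy=2.5),cv2.resize(b['image'][120:280,100:260],None,fx=2.5,fy=2.5)]
cv2.imwrite('pics/s7.png',np.hstack(o))"
```

```text
eef_pos: [0.446, 0.2738, 0.2186]
[([363.1, 312.4], [350, 298, 29, 30, 671])]
[([434.1, 222.8], [420, 210, 29, 27, 580])]
turn to y||stx -3.1390775728446143 lean 40.43091605638628 z st [-0.081 -0.643 -0.761] tcp st [1.000e-01 3.801e+02 2.189e+02]
tool mm [-24.0, -10.0, 122.0]
tool mm [-40.0, -15.0, 187.0]
```

View pics/s7.png

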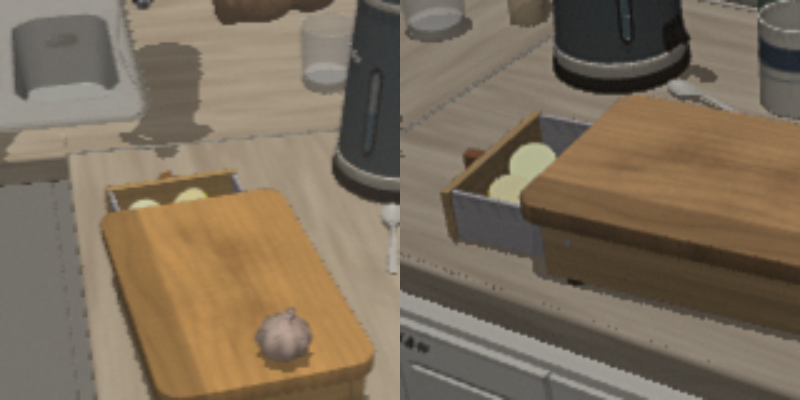

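Both halves lie in the tray, cut faces up (scene crop (533,160), (507,190)), and the garlic is untouched. Now push the pull home with the closed fingers.

```bash
python3 -c "
from h import *
go(*[W(p) for p in ((.001,.315,.1),(.001,.31,.04))])"
```

```text
tool mm [-27.0, -12.0, 132.0]
tool mm [-62.0, -16.0, 181.0]
```

```bash
python3 -m creep '[-14,-6,60,0,-27,-12,120,0,-45,-14,156,0,-62,-16,181,0,-62,-16,181,0]'|grep -E 'eef|force'; python3 -c "
from h import *
turn();go(*[W([.001,y,.04]) for y in (.28,.24,.20,.185,.165,.158)])"
```

```text
eef_pos: [0.4531, 0.2001, 0.0399]
force: [0.7, 0.5, 0.7]
grasp_force: 0.0
turn to y||stx -3.139620242138186 lean 40.56838993153133 z st [-0.084 -0.645 -0.76 ] tcp st [  0.9 308.2  39.9]
tool mm [22.0, -2.0, 18.0]
tool mm [52.0, -4.0, 44.0]
tool mm [83.0, -6.0, 70.0]
tool mm [94.0, -7.0, 79.0]
tool mm [109.0, -8.0, 92.0]
tool mm [115.0, -8.0, 97.0]
```

```bash
python3 -m creep '[11,-1,9,0,22,-2,18,0,32,-3,27,0,42,-3,35,0,52,-4,44,0,63,-5,53,0,73,-5,61,0,83,-6,70,0]'|grep -E 'eef|force'; python3 -m creep '[6,0,5,0,11,-1,9,0,16,-1,13,0,21,-2,17,0,25,-2,21,0,25,-2,21,0]'|grep -E 'eef|force'; python3 -c "
from h import *
turn()"
```

```text
eef_pos: [0.464, 0.0939, 0.041]
force: [0.1, 1.1, 1.7]
grasp_force: 0.8
eef_pos: [0.4669, 0.0618, 0.041]
force: [-0.8, -0.5, -0.7]
grasp_force: 0.0
turn to y||stx -3.1400773176957175 lean 40.329054018338105 z st [-0.08  -0.642 -0.762] tcp st [  2.7 169.3  41. ]
```

```bash
python3 -m creep '[3,0,3,0,5,0,4,0]'|grep -E 'eef|force'; python3 -m creep '[3,0,2,0,5,0,4,0,5,0,4,0]'|grep -E 'eef|force'; python3 -c "
from h import *
turn()"
```

```text
eef_pos: [0.468, 0.0574, 0.0407]
force: [-12.0, 19.0, 4.7]
grasp_force: 9.8
eef_pos: [0.4707, 0.057, 0.0402]
force: [-14.3, 33.1, 3.2]
grasp_force: 16.6
turn to y||stx -3.1411051505077956 lean 39.49666208529645 z st [-0.07  -0.632 -0.772] tcp st [  6.  164.2  40.2]
```

Firm stop at the expected shut position. Back away and compare with the first picture.

```bash
python3 -m creep '[-30,0,-25,0,-60,0,-60,0,-60,0,-120,0,-60,0,-180,0,-60,0,-240,0,-60,0,-240,0]'|grep -E 'eef|force'; python3 -m creep '[0,0,0,0,0,0,0,0,0,0,0,0,0,0,0,0]'|grep -E 'time|force'; python3 -c "
from h import *
for n,lo in (('side',(22,170,80)),('scene',(20,120,60))):
    c=read_camera(n)['image'];r=cv2.imread(f'pics/{n}0.png')
    d=(cv2.absdiff(c,r).max(2)>40).astype(np.uint8)
    k,l,st,ce=cv2.connectedComponentsWithStats(d)
    print(n,[(ce[i].round().tolist(),st[i].tolist()) for i in range(1,k) if st[i][4]>25]); print(blobs(c,lo,(36,255,255),6))
turn()"
```

```text
eef_pos: [0.4706, 0.2536, 0.1883]
force: [-0.9, -0.4, -1.2]
grasp_force: 0.0
time_s: 27.18
force: [1.3, 0.6, -0.1]
grasp_force: 0.0
side [([233.0, 185.0], [0, 0, 496, 384, 78305]), ([203.0, 13.0], [199, 0, 10, 23, 118]), ([263.0, 16.0], [235, 0, 79, 43, 1611]), ([320.0, 3.0], [313, 0, 17, 9, 46]), ([435.0, 83.0], [339, 0, 173, 153, 687]), ([221.0, 10.0], [214, 8, 17, 5, 42]), ([336.0, 75.0], [331, 68, 9, 17, 97]), ([356.0, 112.0], [343, 84, 60, 50, 749]), ([14.0, 124.0], [0, 113, 27, 21, 152]), ([5.0, 125.0], [0, 118, 12, 17, 45]), ([342.0, 156.0], [339, 150, 11, 16, 83]), ([83.0, 202.0], [71, 196, 23, 12, 155]), ([469.0, 257.0], [442, 226, 57, 53, 1782]), ([498.0, 308.0], [480, 276, 32, 64, 1327]), ([225.0, 315.0], [207, 283, 44, 69, 1513]), ([184.0, 298.0], [178, 295, 12, 8, 44]), ([189.0, 305.0], [185, 301, 10, 11, 72]), ([182.0, 347.0], [179, 339, 8, 15, 52]), ([507.0, 382.0], [497, 379, 15, 5, 31])]
[([363.0, 312.4], [349, 298, 30, 31, 675])]
scene [([61.0, 18.0], [32, 0, 44, 55, 854]), ([16.0, 85.0], [0, 30, 59, 96, 1985]), ([43.0, 49.0], [31, 44, 23, 15, 90]), ([80.0, 93.0], [60, 56, 39, 68, 1123]), ([36.0, 163.0], [0, 119, 111, 88, 4628]), ([509.0, 158.0], [505, 142, 7, 27, 105]), ([478.0, 213.0], [459, 164, 53, 86, 1427]), ([101.0, 178.0], [81, 166, 33, 21, 252]), ([240.0, 171.0], [236, 167, 9, 9, 50]), ([241.0, 184.0], [229, 179, 22, 8, 43]), ([227.0, 194.0], [222, 189, 11, 9, 52]), ([502.0, 191.0], [495, 189, 15, 6, 50]), ([29.0, 225.0], [21, 209, 16, 36, 131]), ([53.0, 271.0], [32, 222, 55, 100, 1963]), ([20.0, 232.0], [17, 224, 8, 15, 57]), ([170.0, 242.0], [147, 235, 39, 18, 346]), ([380.0, 289.0], [234, 238, 276, 126, 8969]), ([12.0, 337.0], [0, 324, 30, 21, 60]), ([139.0, 333.0], [129, 324, 28, 15, 229]), ([86.0, 344.0], [79, 339, 14, 11, 82])]
[([434.1, 222.7], [420, 210, 29, 27, 578])]
turn to y||stx -3.1402260298955476 lean 40.328097610663434 z st [-0.08  -0.642 -0.762] tcp st [ 21.3 356.5 185.5]
```

```bash
python3 -c "
from h import *
c=read_camera('scene')
r=cv2.imread('pics/scene0.png');f=192/np.tan(np.radians(c['vfov'])/2)
def proj(p):
    q=np.linalg.inv(c['T'])@np.r_[W(p),1];return c['cx']+f*q[0]/-q[2],c['cy']-f*q[1]/-q[2]
print([np.round(proj(p)) for p in ((0,.145,.031),(0,.159,.031),(0,.15,.08))])
x,y=map(int,proj((0,.159,.031)))
print(cv2.absdiff(c['image'],r).max(2)[y-7:y+8,x-7:x+8])
hand_in()"
```

```text
[array([175., 195.]), array([169., 194.]), array([170., 176.])]
[[5 5 6 7 3 6 6 8 6 7 4 6 8 7 5]
 [6 6 8 7 7 5 9 6 6 6 6 7 7 5 5]
 [6 7 6 8 4 5 5 7 5 7 5 6 5 6 6]
 [5 8 5 4 7 6 5 7 5 8 5 6 4 7 5]
 [7 7 7 6 7 6 6 5 5 4 6 5 4 5 6]
 [3 8 8 5 6 5 8 6 9 5 8 5 4 4 8]
 [2 6 8 6 6 6 6 6 8 5 5 6 6 5 4]
 [5 5 4 7 5 4 6 5 6 6 6 9 5 5 5]
 [5 6 5 7 5 4 7 4 5 4 5 3 6 4 6]
 [3 4 7 5 3 4 6 6 5 4 4 5 5 6 7]
 [6 3 4 6 4 6 4 6 6 5 5 4 3 3 6]
 [2 2 5 4 4 6 6 6 6 6 4 7 6 3 6]
 [5 5 4 4 2 6 7 3 4 4 4 2 5 5 5]
 [4 5 3 4 3 2 5 5 3 3 5 5 4 5 4]
 [5 6 6 5 6 7 3 5 6 6 5 6 5 4 5]]
the job is handed in; nothing more can be done
```

Handed in at about 27 s: I slid both lemon halves into the tray and pushed it back until it hit a firm stop where shut should be (inferred from the stop and contact force; no camera can see under the board), and the garlic was left in place.

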